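Wedge the rocking packing stand steady

TASK

The slotted packing stand rocks because its red front-right foot is too short: push the yellow wedge along the table, thin end first, squarely under that foot just until it takes up the gap, and test by pressing down on the round blue pad above the foot; if the stand still rocks, push the wedge further and test again. Only push and press with the fingers: do not pick up or tip the wedge or the stand, do not shove the stand out of place, and leave the other things on the table alone. Finish while holding: the program ends with the fingertips still pressing steadily down on the blue pad with roughly a kilogram's weight (about 10 N), the stand level and no longer giving way.

Things in the scene. Friction and masses are not known exactly. Their poses are not given: they have to be found in the camera images.
- stand: loose steel packing stand, 180 (x) x 240 (y) x 70 mm high, about 2.4 kg; sweets on its slotted top (to 86 mm), grey motor housing at rear left (to 105 mm). Origin: on the table under its centre; x to its rear, away from the robot, y to its left. Case 20 mm above the table on four 24 mm feet at x = +-75, y = +-105 mm; the three black domed ones reach the table and it rests level on them
- short_foot (a point): point at sole level under the middle of the short red foot (24 x 24 mm), at x = -75, y = -105, z = 0 mm in the stand's frame; the stand's front face is 15 mm and the foot's front edge 12 mm in front of it. The foot ends 5 to 10 mm above the table, differently each time
- pad (a point): centre of the upper face of the round blue press pad (28 mm across, 3 mm thick) above the short foot, 73 mm above the table when the stand is level; the nearest sweets are over 50 mm away. Unwedged, about 3 N down here rocks the stand until the short foot meets the table or the wedge; let go, it rocks back
- wedge: loose yellow wedge, 100 long (x) x 50 wide (y), 0.08 kg, flat on the table; its top slopes evenly from 22 mm high at the blunt back (x = -50) to 2 mm at the thin end (x = +50). Origin: centre of its underside; x to the thin end. Starts before the short foot, thin end towards it, within 12 mm sideways and 10 degrees, and needs 40 to 95 mm of travel
- wedge_tip (a point): middle of the wedge's thin end, on its underside
- wedge_back (a point): middle of the wedge's flat upright back face (50 wide x 22 mm high), 11 mm above the table: push here. It slides at under 1 N until it meets the foot; then the push rises steeply (5 N is ample), and a hard push shoves the stand along. Friction keeps it in place under the foot
- tape_roll: leave alone: brown tape roll lying flat, 90 mm across, 48 high; origin at its underside
- tape_gun: leave alone: red and grey tape dispenser, about 280 long, 90 high; origin at its underside
- tub: leave alone: white lidded tub, 100 mm across, 120 high; origin at its underside
- sweet_a: leave alone: loose iced sweet, 46 x 25 x 16 mm; origin at its underside
- sweet_b: leave alone: loose iced sweet, 46 x 25 x 16 mm, close to the stand's front; origin at its underside
- sweet_c: leave alone: loose iced sweet, 46 x 25 x 16 mm; origin at its underside
- scraper: leave alone: scraper lying flat; origin at its underside
Mind the look-alikes: they are no part of the job. What is meant by the wedge is not pink or white, and is the smaller of those in its own colour.

How it is judged:
On the way:
1. the thin end of the wedge is under the short foot (x of wedge_tip in the frame of stand above -0.08 m and y of wedge_tip in the frame of stand between -0.127 and -0.083 m), for 0.1 s.
At the end, for the whole second after the job is handed in: Wedge's thin end at least 7 mm past the short foot's front edge, within 22 mm sideways of its middle; fingers press the stand within 40 mm of the pad with 4 to 30 N, the wedge carrying at least 2.5 N; stand within 0.012 rad of level; both at rest, arm off the wedge (all of step 1 and angle between stand's own z axis and vertical below 0.012 rad and height (world z) of stand below 0.005 m and contact force between the fingers and stand between 4 and 30 N and contact force between wedge and stand above 2.5 N and horizontal distance between the grasp point and pad below 0.04 m and contact force between the arm and wedge below 0.3 N and linear speed of each of stand, wedge below 0.01 m/s); the arm keeps its last pose, push and grip.
It fails at once if the wedge is lifted or tipped (height (world z) of wedge above 0.012 m or angle between wedge's own z axis and vertical above 0.25 rad).
It fails at once if the stand is lifted or tipped (height (world z) of stand above 0.015 m or angle between stand's own z axis and vertical above 0.16 rad).
It fails at once if the stand is shoved more than 25 mm out of place (distance of stand from where it was at the start of the episode above 0.025 m).
It fails at once if the stand is struck or pressed with more than 60 N (contact force between the fingers and stand above 60 N).
It fails at once if another thing on the table is pushed more than 25 mm (distance of any of tape_roll, tape_gun, tub, sweet_a, sweet_b, sweet_c, scraper from where it was at the start of the episode above 0.025 m).
It also fails if it takes over 58 s, if anything falls off the work surface, if the arm or the gripper's body presses on something with over 40 N, if the wrist force passes 120 N, or if a joint passes its speed limit or range.

ROBOT

A 7-joint arm with a two-finger parallel gripper is mounted at the origin on the work surface. World frame = base frame: x ahead of the robot, y to its left, z up, the work surface at z = 0. Lengths are in m, angles in rad, forces in N, time in s.
With the tool pointing down it reaches from about 0.425 to 0.875 m from the base axis. Payload 4.7 kg.
Tool frame: the origin (TCP) lies at the very end of the fingers, on their centre line; the grasp point (between the pads) lies 19 mm behind it; z points along the fingers, y is the line along which they close (so a half turn about z gives the same grasp; the last joint's range is limited). The gripper opens to 85 mm and grips with 20 to 120 N. Pads are 22 mm wide; open, the fingers measure 114 mm over their backs; the gripper's body (76 mm by 85 mm) begins 54 mm behind the grasp point. The pads swing forward as they close: fully open they stand 13 mm farther back than shut.
Start: joints at [-1.302, 0.321, -0.07, 1.45, 0.023, 1.371, -0.057], TCP at [0.164, 0.629, 0.231] pointing down, gripper open.
Joint ranges: [-2.86, 2.86], [-0.3, 2.09], [-1.38, 1.24], [0.06, 2.45], [-1.56, 4.7], [0.09, 2.05], [-2.69, 2.69]. Speed limits (rad/s): [2.57, 2.57, 3.14, 3.14, 3.14, 3.14, 3.14].

INTERFACE

Orientations are given as [roll, pitch, yaw] about the fixed x, y, z axes, in that order (R = Rz(yaw) Ry(pitch) Rx(roll)).
In Python, from plant import env, get_image, outline_of, pinpoint gives the robot as it stands.
- The arm moves only by the tool jog_arm, never from a script. Its argument "increments" is text: rows parted by semicolons, each of 6 numbers parted by spaces: the shift along the tool's x, y, z in cm, then the turn, a rotation vector about the tool's x, y, z in degrees. In form: dx dy dz wx wy wz; .... A call has 1 to 5 rows; each row shifts and turns the commanded pose from where the row before left it, along the tool's axes as they then stand; what a row does not reach is not made up. A row lasts 1/8 s, in which the tool goes at most 62.5 mm and 10.7 degrees, less where a joint would pass 70% of its speed; a pose out of reach is approached as far as the arm can. A call with a gripper value outside its range is refused whole. "grip" is the closure, from -1 (fully open) to 1 (shut), so that 0 is half open, set as the call begins (left out, the last holds). The fingers move at their own pace and stop on an object; "newtons" is the grip in N (left out, the last holds). Time passes only in rows, so rows that do not move let the fingers close. It gives the time, the measured TCP pose, the force, the opening and the grip force at its end, in the units of the state.
- env.sense(): the state, without advancing time (a new reading comes with each control period).
- get_image(name): name is "scene" or "side" or "wrist"; returns a dict with "frame" (420x560x3 uint8, blue, green, red), "range_z" (420x560 float32, m along the optical axis (not along the pixel's ray), 0 where there is no reading), "camera_matrix" (3x3 intrinsics, pixels), "R" (3x3) and "t" (3): a world point X has camera coordinates R X + t. Camera axes: x right, y down, z forward; pixel columns grow to the right and rows downward; lengths in m; the calibration is good to about 2 mm. A picture is of the moment at which its call begins.
- env.sign_off(): hands the job in; it is judged then, once.
Trained networks look in a picture, given as the dict that the camera call returned (one of the last four; its "shot" number tells which), for a name from the list of things; names that differ only in an ending like _2 or _b are one class to them, and where a whole thing is asked for, a point or a joint stands for the part that bears it (a point fixed in the world has none). Each returns a list of dicts, best first, with "conf" (0 to 1); they miss things now and then, are a little off and sometimes report something else, mostly with a low value. They report only what shows in the picture. A call takes as long as a camera call. They do not tell look-alikes from the thing itself.
- outline_of(picture, target): "pixels" (420x560 bool, what is visible of it).
- pinpoint(picture, target): "at" ([x, y, z] in m, in world coordinates, good to about 4 mm: a listed point, or the origin of a listed thing).
The state is a dict: "clock": time; "q": joint angles; "joint_vel": joint speeds; "joint_efforts": joint torques, N m; "eef_pos": TCP position; "tool_rot": TCP orientation; "ft_force": force on the tool from outside, world axes, zero at the start; "ft_torque": the same for the moment, N m; "opening": opening from 0.0 (shut) to 1.0 (fully open); "gripper_force": force on a finger pad.
Only numpy, scipy, OpenCV 4.12 (cv2) and the standard library are available. Lean on these libraries where they do the work, as an engineer would, in place of code of your own. Each camera call takes 0.05 s, during which the arm holds its last target. There are 200 camera calls.

## Working session

There is one attempt and no reset: what is moved stays moved. The work goes in short steps, Python scripts to look and compute and a tool call to move; the robot and the scene stay as the last step left them, time stands still between calls to the robot, and variables do not carry over. Pictures are saved under pics/ and viewed, at most 10 in all, crops included, and the job is handed in when it is done.

Besides the shell and the picture viewer there is one more tool, called after "Request:" as a command line: name --argument value ..., lists and objects as JSON in quotes. jog_arm: Moves the arm, as the interface text tells. Its arguments: {"type":"object","properties":{"increments":{"type":"string"},"grip":{"type":"number"},"newtons":{"type":"number"}},"required":["increments"]}

```bash
mkdir -p pics; cat > h.py <<'E'
import numpy as np, cv2
from plant import env, get_image, outline_of, pinpoint
def look(cam, names, png=None):
    p=get_image(cam)
    if png: cv2.imwrite('pics/'+png,p['frame'])
    for n in names:
        for d in pinpoint(p,n)[:3]: print(cam,n,np.round(d['at'],4),round(d['conf'],2))
    return p
def st():
    s=env.sense(); print({k:np.round(s[k],4).tolist() for k in ['clock','eef_pos','tool_rot','ft_force','opening','q']})
E
python3 - <<'E'
from h import *
st()
for c in ['scene','side']:
    look(c,['stand','short_foot','pad','wedge','wedge_tip','wedge_back','sweet_b','sweet_a','sweet_c','tape_roll','tape_gun','tub','scraper'],c+'0.png')
E
```

```text
{'clock': 0.0, 'eef_pos': [0.1638, 0.6285, 0.2302], 'tool_rot': [-3.1396, 0.0001, 2.8868], 'ft_force': [0.214, -0.48, 0.2263], 'opening': 0.9969, 'q': [-1.3019, 0.3218, -0.0701, 1.4517, 0.0226, 1.3708, -0.0569]}
scene pad [0.6519 0.0221 0.0713] 0.87
scene wedge [0.5553 0.0389 0.0021] 0.86
scene wedge [ 0.4254 -0.0873  0.0034] 0.67
scene wedge [0.4314 0.1394 0.0017] 0.57
scene wedge_tip [ 0.3584 -0.0922  0.0053] 0.96
scene wedge_tip [0.6032 0.0379 0.0017] 0.82
scene wedge_tip [0.4014 0.1853 0.0017] 0.76
scene wedge_back [0.4598 0.0985 0.0107] 0.97
scene wedge_back [0.509  0.0356 0.0081] 0.8
scene wedge_back [ 0.493  -0.0887  0.0163] 0.8
scene sweet_b [ 0.5017 -0.3637 -0.0011] 0.58
scene sweet_b [ 0.5808 -0.0653  0.0023] 0.43
scene sweet_b [ 0.6164  0.1401 -0.0022] 0.43
scene sweet_a [ 0.5017 -0.3637 -0.0011] 0.58
scene sweet_a [ 0.5808 -0.0653  0.0023] 0.43
scene sweet_a [ 0.6164  0.1401 -0.0022] 0.43
scene sweet_c [ 0.5017 -0.3637 -0.0011] 0.58
scene sweet_c [ 0.5808 -0.0653  0.0023] 0.43
scene sweet_c [ 0.6164  0.1401 -0.0022] 0.43
scene tape_roll [5.694e-01 2.346e-01 2.000e-04] 0.8
[... 741 characters left out ...]
] 0.84
side sweet_b [ 0.577  -0.0686  0.0014] 0.72
side sweet_b [ 0.6147  0.1418 -0.0039] 0.63
side sweet_b [ 4.999e-01 -3.582e-01  2.000e-04] 0.48
side sweet_a [ 0.577  -0.0686  0.0014] 0.72
side sweet_a [ 0.6147  0.1418 -0.0039] 0.63
side sweet_a [ 4.999e-01 -3.582e-01  2.000e-04] 0.48
side sweet_c [ 0.577  -0.0686  0.0014] 0.72
side sweet_c [ 0.6147  0.1418 -0.0039] 0.63
side sweet_c [ 4.999e-01 -3.582e-01  2.000e-04] 0.48
side tape_roll [5.656e-01 2.325e-01 3.000e-04] 0.98
side tape_roll [ 0.607   0.0371 -0.0015] 0.52
side tape_gun [ 0.6236  0.4676 -0.0013] 0.87
side tub [ 0.7194 -0.4053 -0.0021] 0.68
side scraper [ 0.399   0.3948 -0.0018] 0.81
side scraper [ 0.7418  0.1161 -0.0022] 0.68
```

View pics/scene0.png

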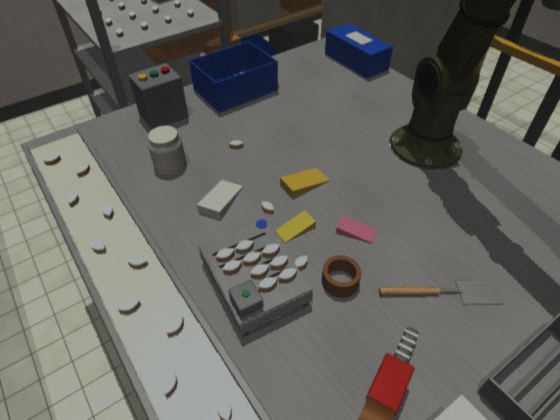

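View pics/side0.png

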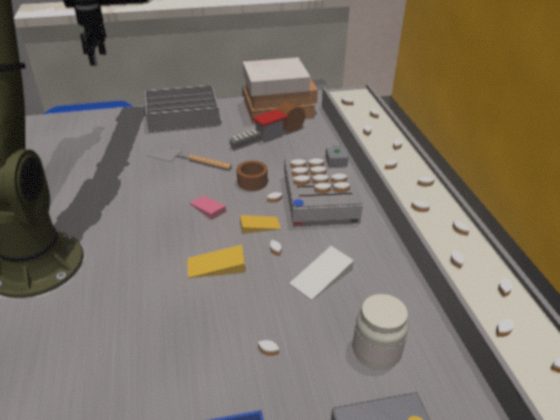

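The stand is at (258,280) in the scene view with its blue pad at (262,224). The small yellow wedge is at (296,226), in front of the red foot. The look-alikes are a larger orange wedge at (304,181), plus a pink and a white one. Next I'll get precise yaws from depth.

```bash
cat >> h.py <<'E'
def cloud(p,mask):
    v,u=np.nonzero(mask&(p['range_z']>0)); z=p['range_z'][v,u]
    c=np.linalg.inv(p['camera_matrix'])@np.stack([u,v,np.ones_like(u)])*z
    return (p['R'].T@(c-p['t'].reshape(3,1))).T
def hsv(p,lo,hi):
    return cv2.inRange(cv2.cvtColor(p['frame'],cv2.COLOR_BGR2HSV),lo,hi)>0
def rect(X,tag):
    (c,s,a)=cv2.minAreaRect((X[:,:2]*1000).astype(np.float32)); print(tag,len(X),np.round(c,1),np.round(s,1),round(a,1))
def wedge_rect(p,tag):
    X=cloud(p,hsv(p,(15,100,60),(40,255,255)))
    X=X[(X[:,0]>.46)&(X[:,0]<.72)&(X[:,1]>-.03)&(X[:,1]<.09)&(X[:,2]<.03)&(X[:,2]>-.01)]
    if len(X)>5: rect(X,tag)
    return X
E
python3 - <<'E'
from h import *
for c in ['scene','side']:
    p=get_image(c); X=wedge_rect(p,c+' wedge'); 
    D=X-X.mean(0)
    A=np.c_[X[:,:2],np.ones(len(X))]; g=np.linalg.lstsq(A,X[:,2],rcond=None)[0]; print('slope dir deg',np.degrees(np.arctan2(-g[1],-g[0])),np.hypot(*g[:2]))
    for o in outline_of(p,'stand')[:1]:
        Y=cloud(p,o['pixels']); Y=Y[(Y[:,2]>.05)&(Y[:,2]<.085)&(abs(Y[:,0]-.74)<.16)&(abs(Y[:,1]-.115)<.18)]
        rect(Y,c+' stand')
    Z=cloud(p,hsv(p,(105,120,60),(130,255,255))); Z=Z[(abs(Z[:,0]-.652)<.03)&(abs(Z[:,1]-.021)<.03)]
    print('pad',len(Z),np.round((Z.min(0)+Z.max(0))/2,4),Z.mean(0).round(4))
    for n in ['sweet_b']:
        for o in outline_of(p,n)[:3]:
            W=cloud(p,o['pixels']);print(n,W.min(0).round(3),W.max(0).round(3))
E
```

```text
scene wedge 652 [553.2  32.3] [115.2  66. ] 2.8
slope dir deg -0.6085485714509897 0.17175977450135924
scene stand 5931 [744.1 117.9] [240.9 179. ] 83.2
pad 69 [0.6557 0.0201 0.0708] [0.6557 0.0216 0.071 ]
sweet_b [ 0.486 -0.379 -0.007] [ 0.522 -0.343  0.02 ]
side wedge 564 [559.9  47.8] [ 80.2 101. ] 87.8
slope dir deg -4.38420507852379 0.15991163214409618
side stand 3441 [741.9 114.4] [248.9 179.3] 83.2
pad 44 [0.6554 0.0217 0.0708] [0.6553 0.0216 0.0706]
sweet_b [ 0.597  0.124 -0.005] [0.642 0.153 0.018]
sweet_b [ 0.566 -0.091 -0.006] [ 0.59  -0.026  0.018]
sweet_b [ 0.483 -0.378 -0.005] [ 0.52  -0.345  0.019]
```

Request:
jog_arm --increments "0 0 0 0 0 -7.8; -3.4 -5 0 0 0 0; -3.4 -5 0 0 0 0; -3.4 -5 0 0 0 0; -3.4 -5 0 0 0 0" --grip 0.65 --newtons 40

```text
clock: 2.33
eef_pos: [0.2761, 0.4126, 0.2315]
tool_rot: [3.141, 0.0, 3.023]
ft_force: [1.9, 0.3, 0.0]
opening: 0.178
gripper_force: 0.0
```

Request:
jog_arm --increments "-3.4 -5 0 0 0 0; -3.4 -5 0 0 0 0; -3.4 -5 0 0 0 0; -3.4 -5 0 0 0 0; -3.4 -5 0 0 0 0"

```text
clock: 2.95
eef_pos: [0.4152, 0.1442, 0.2318]
tool_rot: [3.14, 0.001, 3.023]
ft_force: [1.3, 0.2, -0.7]
opening: 0.175
gripper_force: 0.0
```

Request:
jog_arm --increments "0 0 0 0 0 0;0 0 0 0 0 0;0 0 0 0 0 0"

```text
clock: 3.32
eef_pos: [0.4138, 0.1473, 0.2313]
tool_rot: [3.142, -0.0, 3.026]
ft_force: [0.4, 0.4, -0.1]
opening: 0.177
gripper_force: 0.0
```

Request:
jog_arm --increments "-3.4 -4.9 0 0 0 0; -3.4 -5 0 0 0 0; 0 0 5.5 0 0 0; 0 0 5.5 0 0 0; 0 0 5.5 0 0 0"

```text
clock: 3.95
eef_pos: [0.4703, 0.0412, 0.0649]
tool_rot: [3.141, 0.001, 3.026]
ft_force: [0.3, 0.3, -0.2]
opening: 0.172
gripper_force: 0.0
```

Request:
jog_arm --increments "0 0 3.5 0 0 0; 0 0 0 0 0 0; 0 0 0 0 0 0"

```text
clock: 4.32
eef_pos: [0.4713, 0.0405, 0.0326]
tool_rot: [3.141, 0.002, 3.024]
ft_force: [-0.5, -0.0, 0.2]
opening: 0.173
gripper_force: 0.0
```

```bash
python3 - <<'E'
from h import *
st()
p=look('side',['wedge_tip','wedge_back','wedge']); f=p['frame'][170:300,170:380]; cv2.imwrite('pics/side1.png',cv2.resize(f,None,fx=3.8,fy=3.8))
E
```

```text
{'clock': 4.325, 'eef_pos': [0.4713, 0.0405, 0.0326], 'tool_rot': [3.1409, 0.0017, 3.0244], 'ft_force': [-0.5469, -0.0405, 0.1805], 'opening': 0.1731, 'q': [-0.6606, 0.1604, 0.5549, 2.1097, -0.1083, 0.8964, 1.4099]}
side wedge_tip [0.4016 0.1826 0.0014] 0.96
side wedge_tip [ 0.6029 -0.2135 -0.001 ] 0.95
side wedge_tip [0.6065 0.035  0.    ] 0.83
side wedge_back [ 0.7249 -0.1403  0.015 ] 0.97
side wedge_back [0.4525 0.1017 0.0098] 0.94
side wedge_back [0.5081 0.0351 0.0124] 0.84
side wedge [0.5588 0.0388 0.0021] 0.88
side wedge [ 6.622e-01 -1.773e-01  6.000e-04] 0.66
side wedge [ 0.4297  0.1442 -0.0034] 0.58
```

View pics/side1.png

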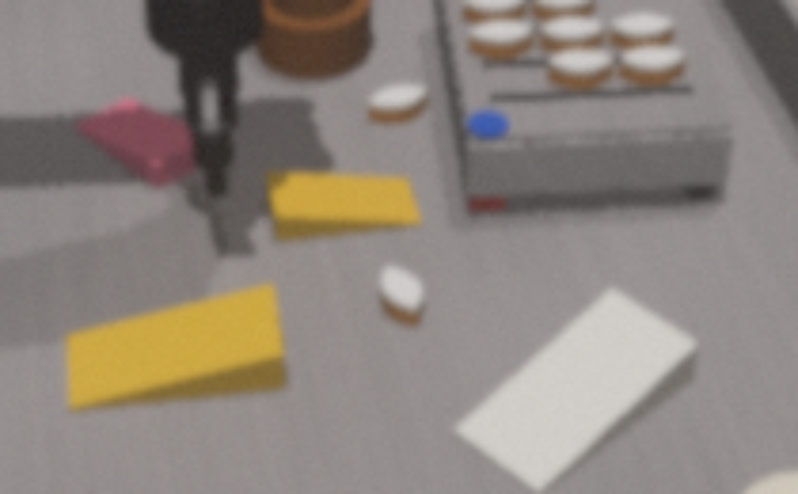

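Request:
jog_arm --increments "0 0 2.3 0 0 0; -1 0 0 0 0 0; -1 0 0 0 0 0; -1 0 0 0 0 0; -1 0 0 0 0 0"

```text
clock: 5.15
eef_pos: [0.5112, 0.0349, 0.0089]
tool_rot: [3.141, 0.001, 3.023]
ft_force: [-1.1, 0.3, 1.5]
opening: 0.176
gripper_force: 0.2
```

Request:
jog_arm --increments "-1 0 0 0 0 0; -0.5 0 0 0 0 0; 0 0 0 0 0 0; 0 0 0 0 0 0"

```text
clock: 5.65
eef_pos: [0.5246, 0.0331, 0.0082]
tool_rot: [3.142, -0.0, 3.023]
ft_force: [-0.8, 0.2, 0.1]
opening: 0.173
gripper_force: 0.0
```

```bash
python3 - <<'E'
from h import *
st()
for c in ['side','scene']:
    p=look(c,['wedge_tip','wedge_back','wedge','pad']);wedge_rect(p,c)
    if c=='side': f=p['frame'][170:300,170:380]; cv2.imwrite('pics/side2.png',cv2.resize(f,None,fx=3.8,fy=3.8))
E
```

```text
{'clock': 5.65, 'eef_pos': [0.5246, 0.0331, 0.0082], 'tool_rot': [3.1416, -0.0003, 3.0228], 'ft_force': [-0.8486, 0.1975, 0.0531], 'opening': 0.1726, 'q': [-0.5917, 0.3171, 0.541, 1.9999, -0.2102, 0.8788, 1.5144]}
side wedge_tip [0.4056 0.1777 0.0018] 0.94
side wedge_tip [6.409e-01 2.160e-02 3.000e-04] 0.87
side wedge_tip [ 0.3573 -0.0869  0.0005] 0.82
side wedge_back [ 0.4939 -0.0949  0.0141] 0.91
side wedge_back [0.4532 0.1009 0.0101] 0.84
side wedge_back [0.5365 0.0311 0.0116] 0.8
side wedge [ 0.6586 -0.1787  0.    ] 0.87
side wedge [ 0.4259 -0.0913 -0.0022] 0.84
side wedge [5.874e-01 2.950e-02 3.000e-04] 0.69
side pad [0.6525 0.0204 0.0769] 0.58
side 574 [574.1   4.5] [149.  107.6] 57.0
scene wedge_tip [0.4002 0.1814 0.0007] 0.9
scene wedge_tip [0.6357 0.0247 0.0011] 0.79
scene wedge_tip [ 0.6053 -0.2146  0.0051] 0.61
scene wedge_back [0.4582 0.0973 0.0116] 0.93
scene wedge_back [ 0.7215 -0.1401  0.0154] 0.79
scene wedge_back [0.6534 0.0218 0.0733] 0.74
scene wedge [0.4318 0.1371 0.0025] 0.84
scene wedge [ 6.644e-01 -1.814e-01  2.000e-04] 0.68
scene wedge [0.6544 0.0188 0.0695] 0.63
scene pad [0.6521 0.0203 0.0701] 0.68
scene 542 [571.3  21.6] [70.2 92.7] 83.3
```

View pics/side2.png

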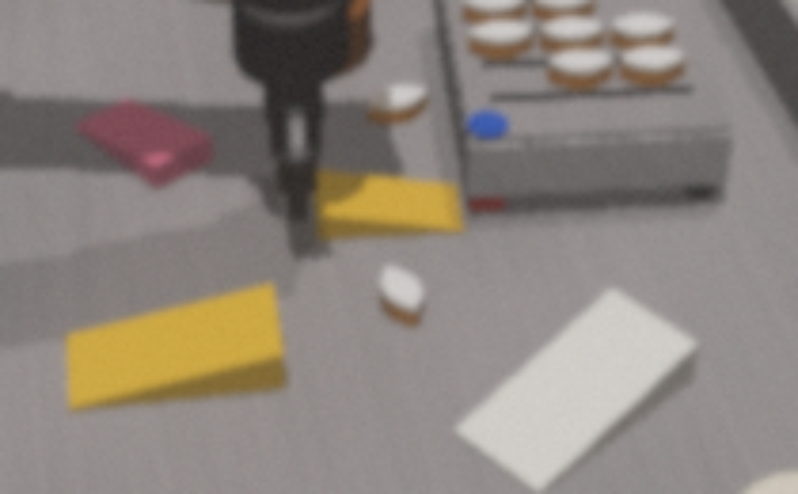

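The wedge is square and centred on the foot, with its tip just before the red foot (485,205). I'll push on slowly and watch the force.

Request:
jog_arm --increments "-0.4 0 0 0 0 0; -0.4 0 0 0 0 0; -0.4 0 0 0 0 0; -0.4 0 0 0 0 0; 0 0 0 0 0 0"

```text
clock: 6.78
eef_pos: [0.5413, 0.0311, 0.0084]
tool_rot: [-3.141, 0.001, 3.023]
ft_force: [-0.2, 0.6, 1.2]
opening: 0.175
gripper_force: 0.0
```

Request:
jog_arm --increments "-0.2 0 0 0 0 0; -0.2 0 0 0 0 0; 0 0 0 0 0 0"

```text
clock: 7.15
eef_pos: [0.545, 0.0307, 0.0084]
tool_rot: [3.142, 0.0, 3.023]
ft_force: [0.1, 0.7, -0.3]
opening: 0.176
gripper_force: 0.0
```

Request:
jog_arm --increments "-0.2 0 0 0 0 0; -0.2 0 0 0 0 0; 0 0 0 0 0 0"

```text
clock: 7.52
eef_pos: [0.549, 0.0303, 0.0084]
tool_rot: [3.142, 0.0, 3.023]
ft_force: [0.4, -0.3, -0.7]
opening: 0.178
gripper_force: 0.0
```

Request:
jog_arm --increments "-0.2 0 0 0 0 0; -0.1 0 0 0 0 0; 0 0 0 0 0 0"

```text
clock: 7.9
eef_pos: [0.5519, 0.0299, 0.0084]
tool_rot: [3.142, 0.0, 3.023]
ft_force: [-0.0, -0.1, 0.7]
opening: 0.176
gripper_force: 0.0
```

Request:
jog_arm --increments "-0.2 0 0 0 0 0; -0.1 0 0 0 0 0; 0 0 0 0 0 0"

```text
clock: 8.28
eef_pos: [0.5543, 0.0296, 0.0082]
tool_rot: [3.142, -0.001, 3.023]
ft_force: [-2.5, 0.1, 0.9]
opening: 0.175
gripper_force: 1.0
```

Request:
jog_arm --increments "0 0 0 0 0 0; 0 0 0 0 0 0"

```text
clock: 8.52
eef_pos: [0.5544, 0.0296, 0.0082]
tool_rot: [3.142, -0.0, 3.023]
ft_force: [-2.0, 0.7, 0.1]
opening: 0.175
gripper_force: 1.0
```

Request:
jog_arm --increments "-0.1 0 0 0 0 0; 0 0 0 0 0 0; 0 0 0 0 0 0"

```text
clock: 8.9
eef_pos: [0.5551, 0.0295, 0.0082]
tool_rot: [3.142, -0.001, 3.023]
ft_force: [-4.9, 0.2, 2.7]
opening: 0.175
gripper_force: 2.2
```

Request:
jog_arm --increments "1 0 0 0 0 0; 2 0 0 0 0 0; 0 0 -5 0 0 0; 0 0 -5 0 0 0; 0 0 -3 0 0 0"

```text
clock: 9.52
eef_pos: [0.5275, 0.033, 0.1413]
tool_rot: [3.14, 0.006, 3.023]
ft_force: [0.8, 0.6, -0.0]
opening: 0.176
gripper_force: 0.0
```

Request:
jog_arm --increments "-4 0 0 0 0 0; -4 0 0 0 0 0; -4.9 0.3 0 0 0 0; 0 0 0 0 0 0; 0 0 0 0 0 0" --grip 1 --newtons 20

```text
clock: 10.15
eef_pos: [0.6539, 0.0203, 0.138]
tool_rot: [-3.141, -0.0, 3.022]
ft_force: [0.1, -1.0, -0.9]
opening: 0.001
gripper_force: 0.0
```

```bash
python3 - <<'E'
from h import *
st()
for c in ['side','scene']:
    p=look(c,['wedge_tip','wedge_back','pad','short_foot']);wedge_rect(p,c)
    if c=='side': f=p['frame'][100:260,190:400]; cv2.imwrite('pics/side3.png',cv2.resize(f,None,fx=3.7,fy=3.7))
E
```

```text
{'clock': 10.15, 'eef_pos': [0.6539, 0.0203, 0.138], 'tool_rot': [-3.1411, -0.0, 3.0224], 'ft_force': [0.0601, -1.0387, -0.87], 'opening': 0.0013, 'q': [-0.5257, 0.4298, 0.5906, 1.5744, -0.2497, 1.2139, 1.5622]}
side wedge_tip [ 5.996e-01 -2.160e-01 -2.000e-04] 0.66
side wedge_tip [ 0.6672  0.019  -0.001 ] 0.6
side wedge_tip [ 0.4025  0.1822 -0.0019] 0.55
side wedge_back [0.5657 0.0302 0.0121] 0.85
side wedge_back [ 0.724  -0.1438  0.0148] 0.74
side wedge_back [0.4549 0.0987 0.0081] 0.62
side pad [0.6533 0.0204 0.0758] 0.56
side pad [7.401e-01 1.175e-01 1.000e-04] 0.23
side short_foot [ 6.556e-01  2.490e-02 -3.000e-04] 0.81
side short_foot [ 0.7172 -0.4085  0.0011] 0.16
side 509 [568.4  31.5] [189.7  99.6] 7.4
scene wedge_tip [0.3985 0.1817 0.002 ] 0.93
scene wedge_tip [ 0.6033 -0.2165  0.0014] 0.93
scene wedge_tip [ 0.3595 -0.0905  0.0052] 0.68
scene wedge_back [ 0.7201 -0.1391  0.0159] 0.76
scene wedge_back [ 0.493  -0.0936  0.0128] 0.64
scene wedge_back [0.4579 0.0971 0.0113] 0.63
scene pad [0.6551 0.0203 0.0714] 0.81
scene pad [0.4056 0.3969 0.    ] 0.16
scene 377 [587.6  20.7] [68.  64.1] 83.6
```

View pics/side3.png

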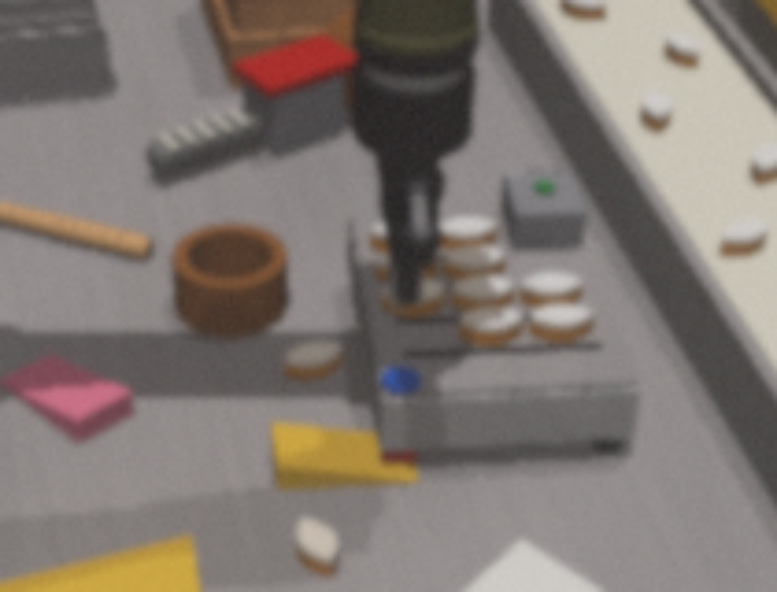

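The wedge's tip is under the red foot (400,458), and the fingers are above the blue pad. Lowering them.

Request:
jog_arm --increments "0 0 3 0 0 0; 0 0 2 0 0 0; 0 0 0.7 0 0 0; 0 0 0 0 0 0"

```text
clock: 11.15
eef_pos: [0.6542, 0.0207, 0.081]
tool_rot: [-3.141, -0.001, 3.023]
ft_force: [-1.1, 0.4, -0.1]
opening: 0.004
gripper_force: 0.0
```

Request:
jog_arm --increments "0 0 0.2 0 0 0; 0 0 0.2 0 0 0; 0 0 0.2 0 0 0; 0 0 0 0 0 0"

```text
clock: 11.65
eef_pos: [0.6542, 0.0208, 0.0753]
tool_rot: [3.142, -0.0, 3.023]
ft_force: [0.5, -1.1, 0.8]
opening: -0.001
gripper_force: 0.0
```

Request:
jog_arm --increments "0 0 0.1 0 0 0; 0 0 0.1 0 0 0; 0 0 0 0 0 0"

```text
clock: 12.02
eef_pos: [0.6542, 0.0207, 0.0732]
tool_rot: [3.142, -0.0, 3.023]
ft_force: [0.5, -0.5, -0.0]
opening: -0.0
gripper_force: 0.0
```

Request:
jog_arm --increments "0 0 0.1 0 0 0; 0 0 0 0 0 0; 0 0 0 0 0 0"

```text
clock: 12.4
eef_pos: [0.6544, 0.0207, 0.0727]
tool_rot: [3.141, 0.0, 3.023]
ft_force: [-1.2, 0.3, 3.7]
opening: 0.0
gripper_force: 1.6
```

Request:
jog_arm --increments "0 0 0.1 0 0 0; 0 0 0 0 0 0; 0 0 0 0 0 0; 0 0 0 0 0 0"

```text
clock: 12.9
eef_pos: [0.6544, 0.0207, 0.0726]
tool_rot: [3.141, 0.0, 3.023]
ft_force: [-2.7, 0.4, 7.9]
opening: -0.003
gripper_force: 4.1
```

Request:
jog_arm --increments "0 0 0 0 0 0; 0 0 0 0 0 0; 0 0 0 0 0 0; 0 0 0 0 0 0"

```text
clock: 13.4
eef_pos: [0.6545, 0.0207, 0.0726]
tool_rot: [3.141, 0.0, 3.023]
ft_force: [-4.0, -0.2, 8.1]
opening: -0.004
gripper_force: 4.1
```

Request:
jog_arm --increments "0 0 0.06 0 0 0; 0 0 0 0 0 0; 0 0 0 0 0 0; 0 0 0 0 0 0; 0 0 0 0 0 0"

```text
clock: 14.02
eef_pos: [0.6544, 0.0206, 0.0725]
tool_rot: [3.141, 0.0, 3.023]
ft_force: [-3.9, -0.8, 10.6]
opening: -0.002
gripper_force: 5.5
```

```bash
python3 - <<'E'
from h import *
st()
p=look('side',['wedge_tip','wedge_back','stand','short_foot'])
o=outline_of(p,'stand')[0]; Y=cloud(p,o['pixels']); Y=Y[(Y[:,2]>.062)&(Y[:,2]<.074)&(abs(Y[:,0]-.74)<.16)&(abs(Y[:,1]-.115)<.18)]
A=np.c_[Y[:,:2],np.ones(len(Y))]
for _ in range(4):
    g=np.linalg.lstsq(A,Y[:,2],rcond=None)[0]; r=abs(Y[:,2]-A@g)<.002; A,Y=A[r],Y[r]
print('top plane tilt',g,len(Y)); rect(Y,'stand')
st()
E
```

```text
{'clock': 14.025, 'eef_pos': [0.6544, 0.0206, 0.0725], 'tool_rot': [3.1407, 0.0003, 3.0229], 'ft_force': [-3.9314, -0.8073, 10.619], 'opening': -0.0016, 'q': [-0.5074, 0.4929, 0.5675, 1.6317, -0.2901, 1.1017, 1.5905]}
side wedge_tip [ 6.701e-01  1.850e-02 -1.000e-04] 0.95
side wedge_tip [ 0.4062  0.1779 -0.0009] 0.95
side wedge_tip [ 0.6039 -0.2135  0.    ] 0.77
side wedge_back [ 0.494  -0.0985  0.0154] 0.96
side wedge_back [ 0.7239 -0.1422  0.0132] 0.91
side wedge_back [0.5656 0.0308 0.0117] 0.63
side stand [ 0.7414  0.1173 -0.0026] 0.89
side short_foot [0.6535 0.0224 0.0016] 0.98Traceback (most recent call last):
  File "<stdin>", line 4, in <module>
IndexError: list index out of range
```

The pad holds at 72.5 mm under a steady 10.6 N, so the stand is level and firm. Handing in.

```bash
python3 -c "
from h import *
print(env.sign_off()); st()"
```

```text
the job is handed in; nothing more can be done
None
the job is handed in; nothing more can be done
```

The wedge is under the red foot, its thin end about 25 mm past the foot's front edge. I handed the job in with the fingertips pressing the blue pad at about 10.6 N; the pad held at 72.5 mm without giving, and the hand-in did not report a verdict.

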